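# Divert and tip printed bag clips into the round tub

## Robot

A 6-joint arm with a two-finger parallel gripper is mounted at the origin on the work surface. World frame = base frame: x ahead of the robot, y to its left, z up, the work surface at z = 0. Lengths are in m, angles in rad, forces in N, time in s.
With the tool pointing down it reaches from about 0.25 to 0.725 m from the base axis. Payload 4 kg.
Tool frame: the origin (TCP) lies midway between the tips of the shut fingers; the grasp point (between the pads) lies 19 mm behind it (bot.grasp_offset is the distance from the TCP to the grasp point, in m); z points along the fingers, y is the direction in which the jaws open and shut (so a half turn about z gives the same grasp; the last joint's range is limited). The gripper opens to 85 mm and grips with 20 to 120 N. Pads are 22 mm wide; open, the fingers measure 114 mm over their backs; the gripper's body (76 mm by 85 mm) begins 54 mm behind the grasp point. The pads swing forward as they close: fully open they stand 13 mm farther back than shut.
Start: joints at [-1.271, 0.241, 0.005, 1.335, 0, 1.571], TCP at [0.148, -0.478, 0.231] pointing down, gripper open.
Joint ranges: [-2.72, 2.72], [-1.05, 1.87], [-1.09, 1.28], [-1.99, 2.15], [-1.42, 1.44], [-3.14, 3.14]. Speed limits (rad/s): [2.79, 2.79, 3.14, 3.14, 3.14, 3.14].

## Interface

Orientations are given as a unit quaternion [x, y, z, w].
In Python, from workcell import sensors, optics, bot gives the robot as it stands.
- The arm moves only by the tool apply_moves, never from a script. Its argument "plan" is one flat list of numbers, 6 for each row, row after row: the shift along the tool's x, y, z in m, then the turn, a rotation vector about the tool's x, y, z in rad. In form: [tx, ty, tz, ax, ay, az, tx, ty, tz, ax, ay, az, ...]. A call has 1 to 12 rows; each row is the pose to reach, as a shift and turn from the pose commanded when the call began, along the tool's axes at that moment; what a row does not reach only later rows make up. A row lasts 1/12 s, in which the tool goes at most 41.7 mm and 7.16 degrees, less where a joint would pass 70% of its speed; a pose out of reach is approached as far as the arm can. A call with a gripper value outside its range is refused whole. "grip" is the finger opening in m, from 0 to 0.0854, set as the call begins (left out, the last holds). The fingers move at their own pace and stop on an object; the grip force is fixed at half the most. Time passes only in rows, so rows that repeat a pose let the fingers close. It gives the time, the measured TCP pose, the force and the opening at its end, in the units of the state.
- sensors.get_obs(): the state, without advancing time (a new reading comes with each control period).
- optics.camera(name): name is "scene" or "top" or "wrist"; returns a dict with "pixels" (480x640x3 uint8, red, green, blue), "fx", "fy", "cx", "cy" (pixels), "pose" (4x4, takes a point from camera to world coordinates); the wrist camera has in their place "tool_from_camera" (4x4, takes a point from camera to tool coordinates, whose origin is the TCP and whose axes are the flange's). Camera axes: x right, y up, looking along -z (the intrinsics and any distortion apply to the point x, -y, -z); pixel columns grow to the right and rows downward; lengths in m; the calibration is good to about 2 mm. A picture is of the moment at which its call begins: read the wrist's pose just before it. There is no depth.
- bot.job_done(): hands the job in, once; it reports no verdict.
The state is a dict: "clock": time; "joint_pos": joint angles; "joint_vel": joint speeds; "tau": joint torques, N m; "eef_pos": TCP position; "tool_rot": TCP orientation; "ft_force": force on the tool from outside, world axes, zero at the start; "ft_torque": the same for the moment, N m; "grip_width": finger opening in m.
Only numpy, scipy, OpenCV 4.12 (cv2) and the standard library are available. Lean on these libraries where they do the work, as an engineer would, in place of code of your own. Each camera call takes 0.05 s, during which the arm holds its last target.

## Task

Swing the flap of the Y-chute fully over so that it shuts the exit above the square bin, then tip the tray so that all three bag clips slide down the chute into the round tub. Leave the flap over, and do not disturb the spool, the glue bottle or the scraper.

Things in the scene. Friction and masses are not known exactly. Their poses are not given: they have to be found in the camera images.
- chute: Fixed metal Y-chute on legs, 490 mm long, 320 wide, 320 high. Origin on the bench on its centre line; x level, downstream; y across; z up. The deck falls 30 degrees along +x from (x -100, z 224) to its lip (x 140, z 86), inside width 120 mm at the top, 200 at the lip; walls 45 mm high. A splitter plate at y = 0 makes a +y and a -y exit, each above a container.
- chute_stop (a point): Centre of the top edge of the upright end stop plate (320 mm wide) beyond the exits: (x 252, y 0, z 160) mm in the chute's frame.
- flap_hinge (a point): Point on the deck surface on the hinge axis of the flap: (x 103.5, y 0, z 106.5) mm in the chute's frame. The axis is square to the sloping deck (leaning 30 degrees downstream from vertical).
- flap_post (a point): Centre of the top of the black round post (16 mm diameter, free length 44 mm above the blade, square to the deck) that stands on the flap. It is 90 mm upstream of the hinge axis along the blade and 86 mm above the deck measured square to it. Push it sideways to swing the flap.
- flap (a joint): Angle (rad) of the diverter flap, a steel blade 150 mm long, 42 high, pointing upstream from its hinge. 0: along the centre line. Positive: free tip towards the chute's +y side, shutting the +y exit, so parts leave at -y; negative: the reverse. Stops at -0.52 and 0.52, tip at a side wall. Moves with 1.5 N at the post and stays where left.
- tray_bar (a point): Centre of the black crossbar (12 mm diameter, 124 mm long, along the chute's y) of the tipping tray. It is 88 mm straight above the tray's hinge axis while the tray is level, and 314 mm above the bench. Push it downstream to tip the tray; it then moves in an arc of 88 mm radius about the hinge axis, forwards and down.
- tray (a joint): Tip angle (rad) of the steel tray, 130 x 110 mm with a 30 mm rim on three sides, open at its downstream edge. The hinge axis is along the chute's y at (x -100, z 226) mm in its frame. 0: level, resting; grows as it tips towards the chute; stop at 0.9. Needs about 7 N at the bar; the stiff hinge stays where it is left.
- tub: Round white plastic tub, 140 mm diameter, 70 mm high, 3 mm wall, fixed on the bench under one of the two exits (centre 77 mm to the chute's +y or -y side, 190 mm downstream of the chute's origin). Origin at the centre of its underside.
- bin: Square white plastic bin, 136 x 136 x 70 mm, fixed under the other exit. Origin at the centre of its underside.
- spool: Loose spool of filament lying flat, 160 mm diameter, 60 mm high; bystander. Origin at the centre of its underside.
- glue: Loose glue bottle, 50 mm diameter, 140 mm high, standing; bystander. Origin at the centre of its underside.
- scraper: Loose scraper (spatula), 200 mm long, lying flat; bystander. Origin under its middle.
- clip0_mid (a point): Centre of one of the three printed orange bag clips, 70 x 26 x 14 mm, 22 g, long axis x; at first lying flat on the level tray. Smooth: slides on the metal from about 15 degrees of slope.
- clip0: The same clip's body; origin at the centre of its underside.
- clip1_mid (a point): Centre of one of the three printed orange bag clips, 70 x 26 x 14 mm, 22 g, long axis x; at first lying flat on the level tray. Smooth: slides on the metal from about 15 degrees of slope.
- clip1: The same clip's body; origin at the centre of its underside.
- clip2_mid (a point): Centre of one of the three printed orange bag clips, 70 x 26 x 14 mm, 22 g, long axis x; at first lying flat on the level tray. Smooth: slides on the metal from about 15 degrees of slope.
- clip2: The same clip's body; origin at the centre of its underside.
Things that resemble listed ones, but are neither listed nor needed, are in the scene too. Leave any green or yellow look-alike of the tub alone.

How it is judged:
By the outcome, as a careful person would: the job done as asked, in the order asked, and still so for the second after the job is handed in, with the robot touching nothing.
It also fails if it takes over 48 s, if anything falls off the work surface, if the arm or the gripper's body presses on something with over 40 N, if the wrist force passes 120 N, or if a joint passes its speed limit or range.

## Working session

There is one attempt and no reset: what is moved stays moved. The work goes in short steps, Python scripts to look and compute and a tool call to move; the robot and the scene stay as the last step left them, time stands still between calls to the robot, and variables do not carry over. Pictures are saved under pics/ and viewed, and the job is handed in when it is done.

Besides the shell and the picture viewer there is one more tool, called after ">>>" as a command line: name --argument value ..., lists and objects as JSON in quotes. apply_moves: Moves the arm, as the interface text tells. Its arguments: {"type":"object","properties":{"plan":{"type":"array","items":{"type":"number"}},"grip":{"type":"number"}},"required":["plan"]}

```bash
mkdir -p pics; cat > h.py <<'E'
import numpy as np, cv2
from workcell import sensors, optics, bot
def save(name,out):
    c=optics.camera(name); cv2.imwrite(f'pics/{out}.png',c['pixels'][:,:,::-1]); return c
E
python3 - <<'E'
from h import *
import pickle
o=sensors.get_obs(); print(o)
d={}
for n in ['scene','top','wrist']:
    d[n]=save(n,n+'0'); print(n,{k:v for k,v in d[n].items() if k!='pixels'})
pickle.dump(d,open('d0.pkl','wb'))
E
```

```text
{'clock': 0.0, 'joint_pos': array([-1.27100876e+00,  2.41435561e-01,  3.70596326e-03,  1.33521669e+00,
        2.66406520e-05,  1.57080052e+00]), 'joint_vel': array([0.00077607, 0.00027116, 0.00076124, 0.00144373, 0.0004499 ,
       0.00105106]), 'tau': array([-3.32971731e-04, -3.72315359e+01,  2.52409315e+01,  1.67652697e-02,
       -1.12641319e-04,  1.56255919e-05]), 'eef_pos': array([ 0.14747488, -0.47707778,  0.23039473]), 'tool_rot': array([ 9.88786689e-01,  1.49330933e-01, -1.47361609e-04, -1.06491655e-03]), 'ft_force': array([-0.74835377,  0.46519607,  0.67276987]), 'ft_torque': array([ 0.02623314,  0.03720178, -0.04317284]), 'grip_width': 0.08528123844138215}
scene {'fx': 477.5788534972902, 'fy': 477.5788534972902, 'cx': 317.5185011216696, 'cy': 242.14428635749002, 'pose': array([[ 0.50383196, -0.53799228,  0.67580889,  1.18670236],
       [ 0.86372218,  0.30315246, -0.40259481, -0.39295189],
       [ 0.01171977,  0.78655126,  0.61741377,  0.81544789],
       [ 0.        ,  0.        ,  0.        ,  1.        ]])}
top {'fx': 527.4626045196014, 'fy': 527.4626045196014, 'cx': 3
[... 166 characters left out ...]
08203058e-03,  1.51092414e-02,
         2.59793182e-02],
       [ 1.53798565e-02,  1.28331586e-01,  9.91612053e-01,
         1.38338998e+00],
       [ 0.00000000e+00,  0.00000000e+00,  0.00000000e+00,
         1.00000000e+00]])}
wrist {'fx': 416.93719232235026, 'fy': 416.93719232235026, 'cx': 318.95839986082467, 'cy': 239.7625068893322, 'tool_from_camera': array([[ 2.94472349e-04,  9.65379879e-01,  2.60847852e-01,
         6.41061228e-02],
       [ 9.99999919e-01, -3.55513734e-04,  1.86827227e-04,
        -2.23703424e-04],
       [ 2.73094240e-04,  2.60847776e-01, -9.65379906e-01,
        -1.43778972e-01],
       [ 0.00000000e+00,  0.00000000e+00,  0.00000000e+00,
         1.00000000e+00]])}
```

View pics/scene0.png

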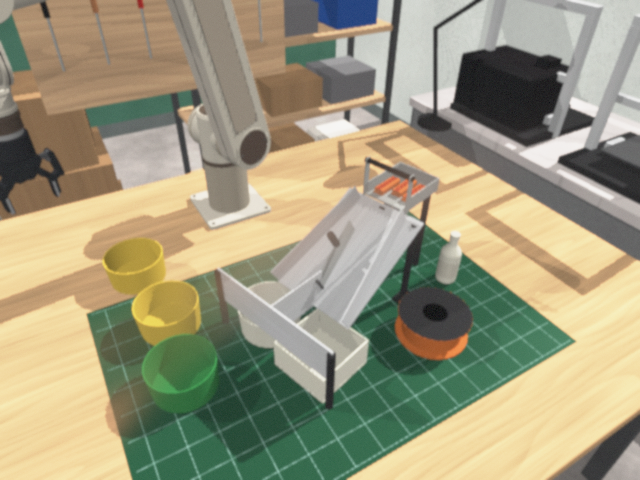

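View pics/top0.png

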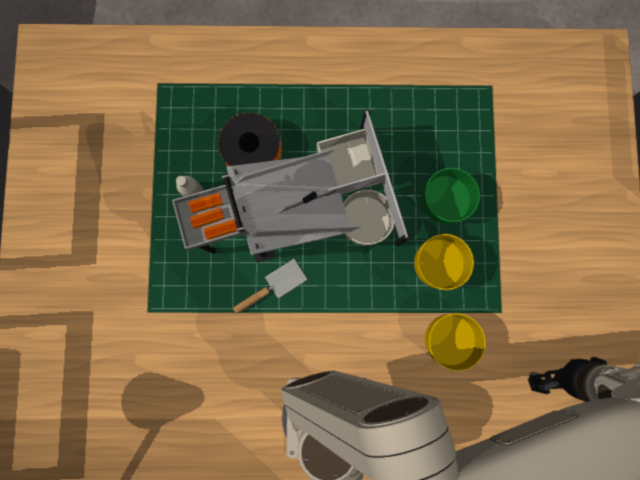

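Scene: the chute slopes to the right in the top view. The tray and clips are at about (207,216), the flap post about (310,196), the square bin (348,158), the white round tub (367,217). The look-alikes are a green tub (452,195) and yellow ones (444,262) and (455,342). I'll check the choice in a close crop.

```bash
python3 - <<'E'
import cv2
a=cv2.imread('pics/top0.png')[100:260,160:420]; cv2.imwrite('pics/crop_top.png',cv2.resize(a,None,fx=3,fy=3,interpolation=cv2.INTER_CUBIC))
a=cv2.imread('pics/scene0.png')[150:410,210:470]; cv2.imwrite('pics/crop_sc.png',cv2.resize(a,(600,600),interpolation=cv2.INTER_CUBIC))
E
```

```text
(no output)
```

View pics/crop_top.png

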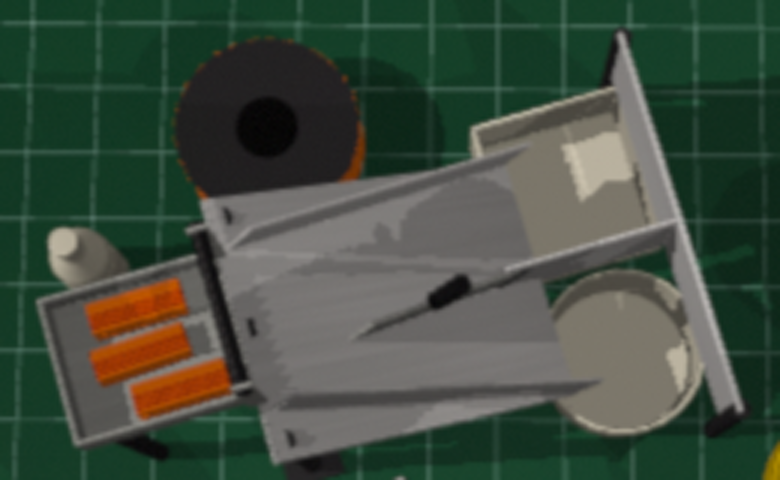

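View pics/crop_sc.png

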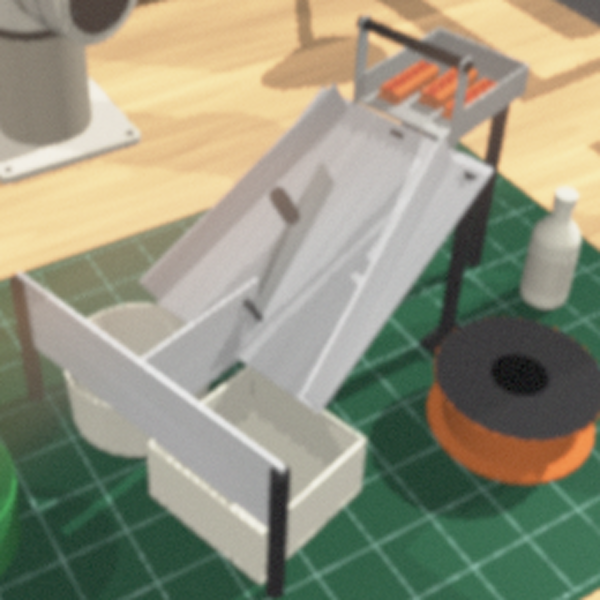

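```bash
cat >> h.py <<'E'
import pickle
def ray(c,u,v):
    P=c['pose']; d=P[:3,:3]@np.array([(u-c['cx'])/c['fx'],-(v-c['cy'])/c['fy'],-1.]); return P[:3,3],d
def onz(c,u,v,z):
    o,d=ray(c,u,v); return o+d*(z-o[2])/d[2]
def proj(c,p):
    P=c['pose']; q=P[:3,:3].T@(np.asarray(p)-P[:3,3]); return np.array([c['cx']+c['fx']*q[0]/-q[2], c['cy']-c['fy']*q[1]/-q[2]])
def tri(c1,u1,c2,u2):
    o1,d1=ray(c1,*u1);o2,d2=ray(c2,*u2)
    s=np.linalg.lstsq(np.c_[d1,-d2],o2-o1,rcond=None)[0]
    a,b=o1+d1*s[0],o2+d2*s[1]; return (a+b)/2,np.linalg.norm(a-b)
E
python3 - <<'E'
from h import *
d=pickle.load(open('d0.pkl','rb')); t=d['top']; s=d['scene']
ct=lambda u,v:(160+(u+.5)/3-.5,100+(v+.5)/3-.5)
k=260/600
cs=lambda u,v:(210+(u+.5)*k-.5,150+(v+.5)*k-.5)
for n,a,b,z in [('stop',(621,32),(742,408),.16),('bar',(200,232),(240,385),.32)]:
    A=onz(t,*ct(*a),z);B=onz(t,*ct(*b),z); print(n,A,B,(A+B)/2,np.linalg.norm(A-B),np.degrees(np.arctan2(*(A-B)[[1,0]])))
# scene: stop ends, bar ends
for n,a,b,z in [('stop',(283,470),(16,276),.16),('bar',(465,62),(365,20),.32)]:
    A=onz(s,*cs(*a),z);B=onz(s,*cs(*b),z); print(n,A,B,(A+B)/2,np.linalg.norm(A-B),np.degrees(np.arctan2(*(A-B)[[1,0]])))
print('tub',onz(t,*ct(623,352),.07),'bin')
print('post tri',tri(t,ct(462,283),s,cs(280,192)))
E
```

```text
stop [ 0.74589526 -0.09787287  0.16      ] [ 0.44182733 -0.18951438  0.16      ] [ 0.59386129 -0.14369362  0.16      ] 0.3175775093462254 16.772018939284354
bar [0.54335954 0.20824824 0.32      ] [0.43783861 0.1786815  0.32      ] [0.49059908 0.19346487 0.32      ] 0.10958494565244342 15.652758913797731
stop [ 0.74863332 -0.09907161  0.16      ] [ 0.44548561 -0.19283704  0.16      ] [ 0.59705946 -0.14595432  0.16      ] 0.31731765148023705 17.187156678257605
bar [0.55089052 0.20656997 0.32      ] [0.44385039 0.17359056 0.32      ] [0.49737045 0.19008027 0.32      ] 0.11200549819485625 17.12423686309628
tub [ 0.49941617 -0.10600219  0.07      ] bin
post tri (array([0.52779198, 0.03014856, 0.22562711]), np.float64(0.0024328573374202025))
```

>>> apply_moves --plan '[0,0,-0.03,0,0,0,0.01,-0.008,-0.06,0,0,0,0.035,-0.027,-0.09,0,0,0,0.06,-0.046,-0.11,0,0,0,0.09,-0.07,-0.12,0,0,0,0.12,-0.093,-0.12,0,0,0,0.15,-0.116,-0.12,0,0,0,0.18,-0.139,-0.12,0,0,0,0.205,-0.158,-0.12,0,0,0,0.225,-0.174,-0.12,0,0,0,0.24,-0.186,-0.12,0,0,0,0.24,-0.186,-0.12,0,0,0]' --grip 0

```text
clock: 1.15
eef_pos: [0.3233, -0.2266, 0.3512]
tool_rot: [0.988, 0.152, 0.0, -0.001]
ft_force: [0.7, 0.2, -0.7]
grip_width: 0.0001
```

```bash
python3 -c "
from h import *
o=sensors.get_obs();print(o['joint_pos'],o['eef_pos'],o['tool_rot'],o['grip_width'])"
```

```text
[-6.12289279e-01  8.30846644e-03  4.43410628e-02  1.60721154e+00
  1.18159493e-03  2.22462314e+00] [ 0.3232856  -0.22661557  0.35117813] [ 9.88418495e-01  1.51751420e-01  2.70934001e-04 -5.58780870e-04] 5.074241678900541e-05
```

>>> apply_moves --plan '[0.015,-0.012,0,0,0,-0.12,0.035,-0.027,0,0,0,-0.24,0.055,-0.043,0,0,0,-0.36,0.08,-0.062,0,0,0,-0.48,0.105,-0.081,0,0,0,-0.6,0.13,-0.1,0,0,0,-0.72,0.155,-0.12,0,0,0,-0.84,0.18,-0.139,0,0,0,-0.96,0.205,-0.159,0,0,0,-1.08,0.225,-0.174,0,0,0,-1.2,0.237,-0.184,0,0,0,-1.32,0.237,-0.184,0,0,0,-1.44]'

```text
clock: 2.15
eef_pos: [0.4956, 0.0184, 0.35]
tool_rot: [0.641, 0.767, -0.0, -0.001]
ft_force: [-0.4, -1.2, 0.8]
grip_width: 0.0002
```

>>> apply_moves --plan '[0,0,0,0,0,-0.12,0,0,0,0,0,-0.12,0,0,0,0,0,-0.12]'

```text
clock: 2.4
eef_pos: [0.4941, 0.016, 0.3509]
tool_rot: [0.599, 0.8, -0.0, -0.0]
ft_force: [-0.1, 0.5, 0.1]
grip_width: -0.0002
```

```bash
cat >> h.py <<'E'
O=np.array([.5228,.0962]); xc=np.array([.289,-.9573]); yc=np.array([.9573,.289])
def chute(p): 
    q=np.asarray(p)[:2]-O; return np.array([q@xc,q@yc,p[2]])*1000
def world(x,y,z): 
    q=O+xc*x/1000+yc*y/1000; return np.array([q[0],q[1],z/1000])
def st():
    from scipy.spatial.transform import Rotation as R
    o=sensors.get_obs();M=R.from_quat(o['tool_rot']).as_matrix()
    print('t',o['clock'],'q',o['joint_pos'].round(3),'chute',chute(o['eef_pos']).round(1),'yaw_y-16.8',(np.degrees(np.arctan2(M[1,1],M[0,1]))-16.8).round(2),'tilt',M[:2,2].round(3),'F',o['ft_force'].round(1)); return o,M
E
python3 - <<'E'
from h import *
st()
c=save('scene','s1'); save('wrist','w1')
cv2.imwrite('pics/s1c.png',cv2.resize(c['pixels'][100:400,180:480,::-1],(600,600)))
E
```

```text
t 2.4 q [ 0.033  0.214  0.278  1.636 -0.     1.318] chute [ 68.4 -50.6 350.9] yaw_y-16.8 -0.45 tilt [-0.001 -0.   ] F [-0.1  0.5  0.1]
```

View pics/s1c.png

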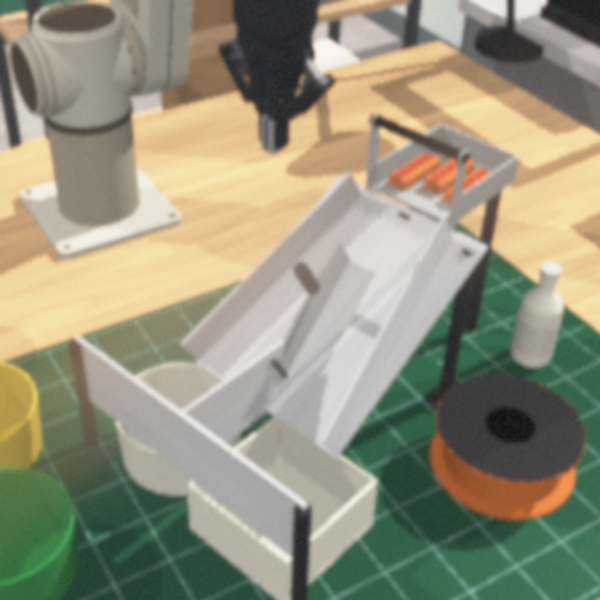

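View pics/w1.png

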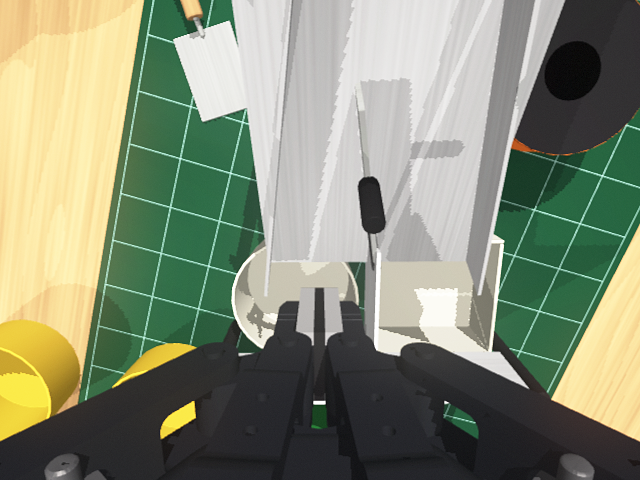

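```bash
python3 - <<'E'
from h import *
o,M=st()
c=optics.camera('wrist')
T=np.eye(4);T[:3,:3]=M;T[:3,3]=o['eef_pos']; c['pose']=T@c['tool_from_camera']
for th in (-.1,-.16,-.2):
    p=world(146.5-.866*90*np.cos(th),90*np.sin(th),181+45*np.cos(th)); print(th,proj(c,p), proj(c,world(146.5-22-.866*90*np.cos(th),90*np.sin(th),181-38+45*np.cos(th))))
print(onz(c,372,220,.226),chute(onz(c,372,220,.226)))
E
```

```text
t 2.5 q [ 0.033  0.213  0.278  1.636 -0.     1.318] chute [ 68.4 -50.7 351.2] yaw_y-16.8 -0.43 tilt [-0. -0.] F [-0.  -0.2  0. ]
-0.1 [384.45465149 230.49329038] [377.66469756 189.26907629]
-0.16 [376.30445126 231.30664177] [370.34265572 190.06844236]
-0.2 [370.9067664  232.03858408] [365.49419423 190.78890981]
[0.52389811 0.03207922 0.226     ] [ 61.70017404 -17.47968458 226.        ]
```

>>> apply_moves --plan '[0.002,0,0.02,0,0,0,0.002,0,0.05,0,0,0,0.002,0,0.08,0,0,0,0.002,0,0.11,0,0,0,0.002,0,0.135,0,0,0,0.002,0,0.148,0,0,0,0.002,0,0.151,0,0,0,0.002,0.005,0.151,0,0,0,0.002,0.01,0.151,0,0,0,0.002,0.015,0.151,0,0,0,0.002,0.02,0.151,0,0,0,0.002,0.025,0.151,0,0,0]'

```text
clock: 3.55
eef_pos: [0.5184, 0.0259, 0.2013]
tool_rot: [0.598, 0.802, 0.0, 0.001]
ft_force: [-1.6, -0.6, 0.6]
grip_width: 0.0002
```

```bash
python3 - <<'E'
from h import *
st()
c=save('scene','s2')
cv2.imwrite('pics/s2c.png',cv2.resize(c['pixels'][100:400,180:480,::-1],(600,600)))
E
```

```text
t 3.55 q [ 0.05   0.292 -0.005  1.272 -0.     1.332] chute [ 66.  -24.5 201.3] yaw_y-16.8 -0.24 tilt [0.001 0.   ] F [-1.6 -0.6  0.6]
```

View pics/s2c.png

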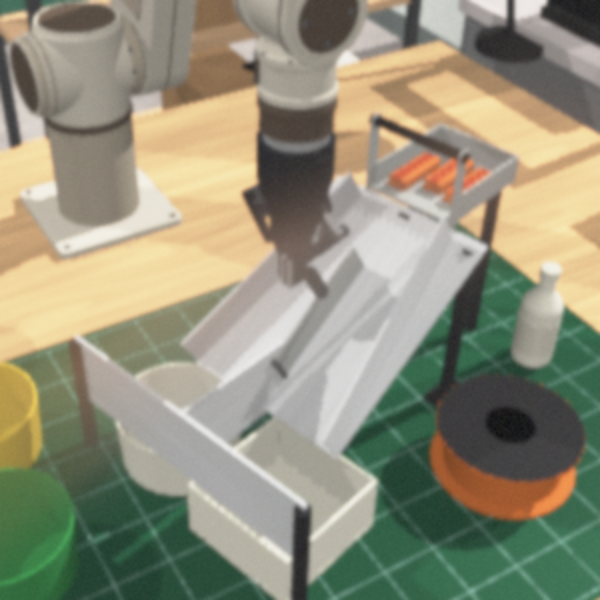

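>>> apply_moves --plan '[0,0.005,0,0,0,0,0,0.01,0,0,0,0,0,0.015,0,0,0,0,0,0.02,0,0,0,0,0,0.025,0,0,0,0,0,0.03,0,0,0,0,0,0.034,0,0,0,0,0,0.038,0,0,0,0,0,0.041,0,0,0,0,0,0.041,0,0,0,0]'

```text
clock: 4.43
eef_pos: [0.5575, 0.0377, 0.2002]
tool_rot: [0.598, 0.802, 0.0, 0.0]
ft_force: [-1.0, 0.1, -0.1]
grip_width: 0.0001
```

>>> apply_moves --plan '[0,0.002,0,0,0,0,0,0.004,0,0,0,0,0,0.004,0,0,0,0]'

```text
clock: 4.68
eef_pos: [0.5609, 0.0386, 0.2003]
tool_rot: [0.598, 0.802, 0.0, 0.0]
ft_force: [-0.4, -0.5, 0.8]
grip_width: -0.0001
```

```bash
python3 - <<'E'
from h import *
st()
E
```

```text
t 4.6833 q [0.069 0.378 0.115 1.308 0.    1.35 ] chute [ 66.1  19.8 200.3] yaw_y-16.8 -0.24 tilt [0. 0.] F [-0.4 -0.5  0.8]
```

>>> apply_moves --plan '[0,0.0015,0,0,0,0,0,0.003,0,0,0,0]'

```text
clock: 4.85
eef_pos: [0.5633, 0.0393, 0.2003]
tool_rot: [0.598, 0.802, -0.0, -0.0]
ft_force: [-3.9, -1.5, 0.3]
grip_width: -0.0003
```

>>> apply_moves --plan '[0,0.001,0,0,0,0,0,0.002,0,0,0,0]'

```text
clock: 5.02
eef_pos: [0.5635, 0.0394, 0.2002]
tool_rot: [0.598, 0.801, -0.002, -0.001]
ft_force: [-9.5, -2.7, 3.9]
grip_width: -0.0
```

```bash
python3 - <<'E'
from h import *
st()
c=save('scene','s3');t=save('top','t3')
a=np.hstack([cv2.resize(c['pixels'][130:370,210:450,::-1],(400,400)),cv2.resize(t['pixels'][100:260,240:400,::-1],(400,400))])
cv2.imwrite('pics/s3c.png',a)
E
```

```text
t 5.0167 q [ 7.000e-02  3.870e-01  1.280e-01  1.316e+00 -1.000e-03  1.352e+00] chute [ 66.2  22.6 200.2] yaw_y-16.8 -0.26 tilt [-0.004 -0.001] F [-9.5 -2.7  3.9]
```

View pics/s3c.png

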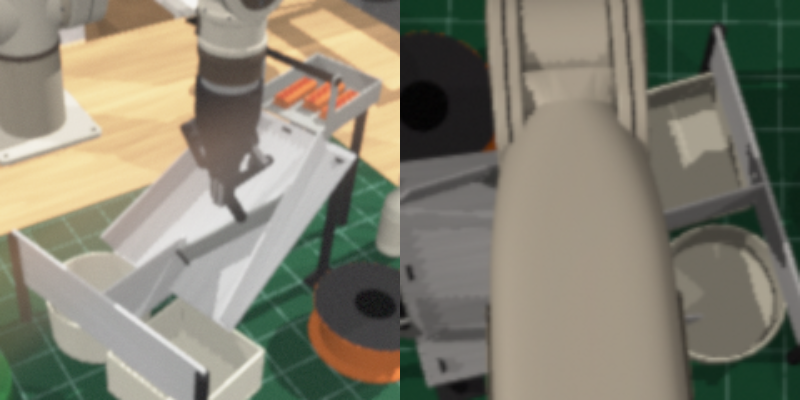

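>>> apply_moves --plan '[0,0,0,0,0,0,0,-0.008,0,0,0,0,0,-0.02,-0.01,0,0,0,0,-0.025,-0.04,0,0,0,0,-0.025,-0.075,0,0,0,0,-0.025,-0.11,0,0,0,0.015,-0.025,-0.14,0,0,0,0.04,-0.025,-0.16,0,0,0,0.07,-0.025,-0.165,0,0,0,0.1,-0.025,-0.165,0,0,0,0.13,-0.025,-0.165,0,0,0,0.155,-0.025,-0.165,0,0,0]'

```text
clock: 6.12
eef_pos: [0.4971, 0.1835, 0.3662]
tool_rot: [0.598, 0.802, 0.002, 0.0]
ft_force: [-0.0, 0.2, 0.1]
grip_width: -0.0001
```

>>> apply_moves --plan '[0.02,0,0,0,0,0,0.035,0,0,0,0,0,0.043,0,0,0,0,0,0.043,0,0,0,0,0]'

```text
clock: 6.45
eef_pos: [0.4848, 0.2243, 0.3656]
tool_rot: [0.597, 0.802, 0.001, 0.0]
ft_force: [0.2, -0.1, 0.8]
grip_width: 0.0003
```

```bash
python3 - <<'E'
from h import *
st()
c=save('scene','s4');t=save('top','t4');save('wrist','w4')
a=np.hstack([cv2.resize(c['pixels'][120:360,220:460,::-1],(400,400)),cv2.resize(t['pixels'][100:260,160:320,::-1],(400,400))])
cv2.imwrite('pics/s4c.png',a)
E
```

```text
t 6.45 q [4.330e-01 3.010e-01 4.320e-01 1.699e+00 1.000e-03 1.712e+00] chute [-133.6    0.6  365.6] yaw_y-16.8 -0.09 tilt [0.001 0.001] F [ 0.2 -0.1  0.8]
```

View pics/s4c.png

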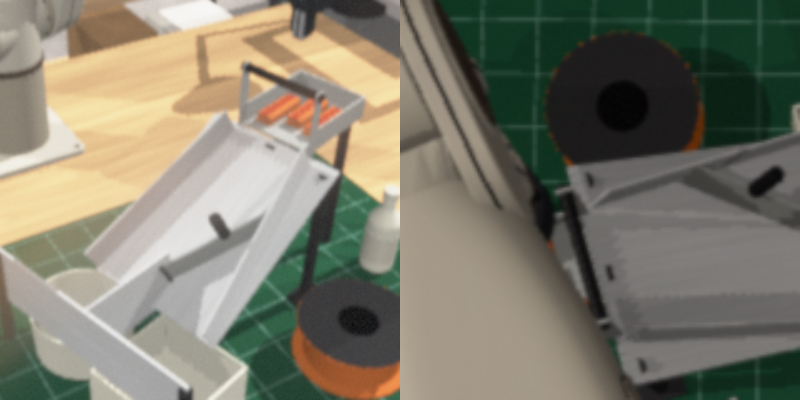

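View pics/w4.png

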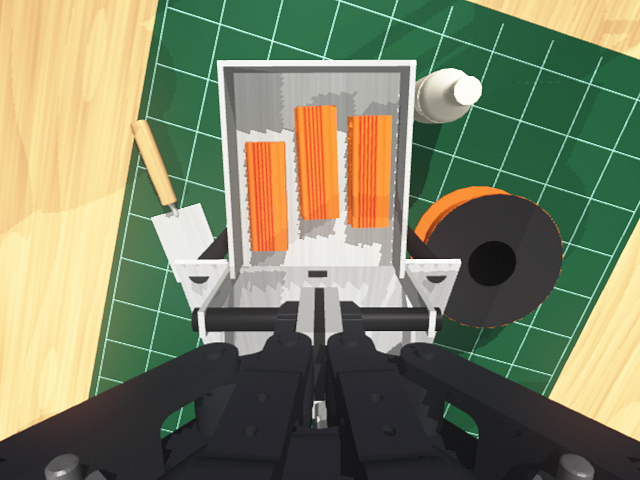

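```bash
python3 - <<'E'
from h import *
o,M=st()
c=optics.camera('wrist'); t=optics.camera('top')
T=np.eye(4);T[:3,:3]=M;T[:3,3]=o['eef_pos']; c['pose']=T@c['tool_from_camera']
for y in (-62,0,62): print(proj(c,world(-100,y,314)))
for u in (225,415): print('bar',chute(onz(c,u,320,.314)))
p=onz(t,306.4,172.4,.221); print('post',chute(p)); 
for th in (.45,.52): print(th,chute(world(146.5-.866*90*np.cos(th),90*np.sin(th),181+45*np.cos(th))), proj(t,world(146.5-.866*90*np.cos(th),90*np.sin(th),181+45*np.cos(th))))
P=t['pixels'][100:260:,240:340,::-1]; cv2.imwrite('pics/t5c.png',cv2.resize(P,None,fx=5,fy=3.7,interpolation=cv2.INTER_CUBIC))
E
```

```text
t 6.6 q [ 0.429  0.301  0.431  1.7   -0.     1.712] chute [-131.3    0.6  365.5] yaw_y-16.8 -0.28 tilt [ 0.001 -0.   ] F [-0.4  0.1  0.1]
[200.7442626  324.39874462]
[321.56876436 323.84413411]
[442.40664131 323.28946221]
bar [-102.39779909  -49.39777816  314.        ]
bar [-101.90988418   47.82945655  314.        ]
post [ 64.22287739  37.76089951 221.        ]
0.45 [ 76.3149011   39.1447172  221.52011961] [311.36992641 170.2770057 ]
0.52 [ 78.85777972  44.7167211  220.05186309] [311.74975794 167.80537066]
```

View pics/t5c.png

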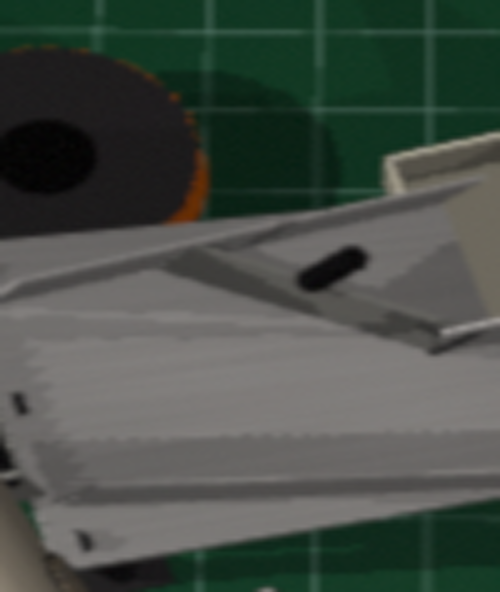

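```bash
python3 - <<'E'
from h import *
d=pickle.load(open('d0.pkl','rb'));s=d['scene'];t=d['top']
for th in (.4,.45,.52):
  for k in (86,42):
    p=world(103.5+k*.5-.866*90*np.cos(th),90*np.sin(th),106.5+k*.866+45*np.cos(th)); print(th,k,proj(s,p),proj(t,p))
  for k in(42,0):
    p=world(103.5+k*.5-.866*150*np.cos(th),150*np.sin(th),106.5+k*.866+75*np.cos(th)); print('tip',proj(s,p),proj(t,p))
a=cv2.imread('pics/s4.png')[200:300,300:400];cv2.imwrite('pics/s4d.png',cv2.resize(a,(600,600),interpolation=cv2.INTER_CUBIC))
E
```

```text
0.4 86 [345.57802404 246.80063231] [311.20264889 172.08700355]
0.4 42 [351.58745294 256.39602247] [302.21985388 178.58262782]
tip [375.91629404 240.37272384] [278.77026557 172.07938844]
tip [380.43527018 249.45405732] [271.17208255 178.24026824]
0.45 86 [346.60856652 248.42535801] [311.36999392 170.27954375]
0.45 42 [352.59544958 257.98551514] [302.39310723 176.82135077]
tip [377.7069238  242.96187171] [279.11383196 169.09346407]
tip [382.18357441 251.99261087] [271.52118474 175.3266156 ]
0.52 86 [347.89591165 250.81214302] [311.74981773 167.80795333]
0.52 42 [353.85665445 260.31829375] [302.77802752 174.41159002]
tip [379.97275088 246.78196943] [279.84099782 165.01908738]
tip [384.39766445 255.73412365] [272.2507755  171.34854349]
```

View pics/s4d.png

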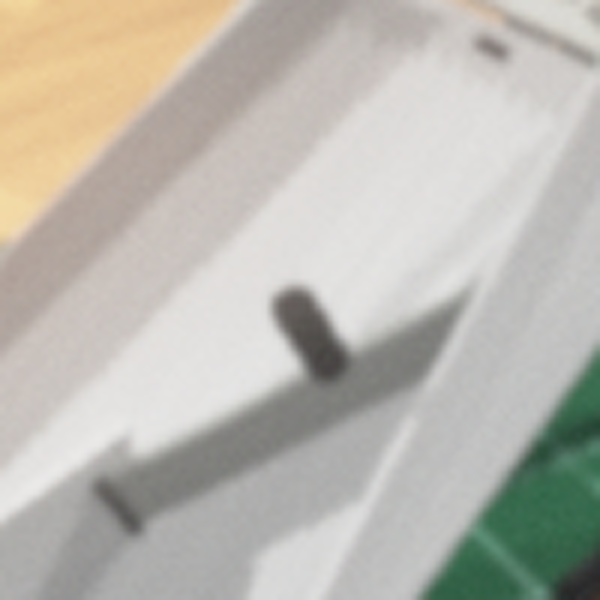

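>>> apply_moves --plan '[0,0,0.015,0,0,0,0,0,0.035,0,0,0,0,0,0.055,0,0,0,0,0,0.07,0,0,0,0,0,0.077,0,0,0,0,0,0.077,0,0,0,-0.005,0,0.077,0,0,0,-0.009,0,0.077,0,0,0,-0.013,0,0.077,0,0,0,-0.017,0,0.077,0,0,0]'

```text
clock: 7.53
eef_pos: [0.4902, 0.2081, 0.2899]
tool_rot: [0.598, 0.802, 0.003, -0.001]
ft_force: [-2.1, 7.2, 2.2]
grip_width: -0.0
```

```bash
python3 - <<'E'
from h import *
st()
c=save('scene','s5');save('wrist','w5')
cv2.imwrite('pics/s5c.png',cv2.resize(c['pixels'][120:320,280:480,::-1],(600,600)))
E
```

```text
t 7.5333 q [0.399 0.288 0.219 1.499 0.005 1.68 ] chute [-116.5    1.1  289.9] yaw_y-16.8 -0.19 tilt [0.001 0.006] F [-2.1  7.2  2.2]
```

View pics/s5c.png

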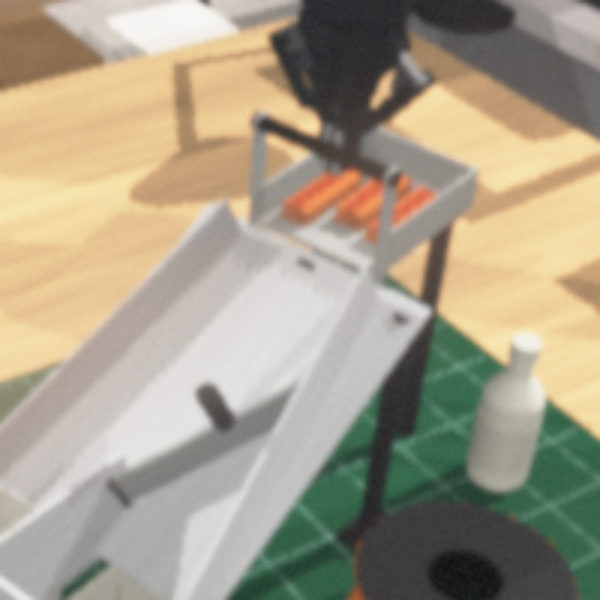

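View pics/w5.png

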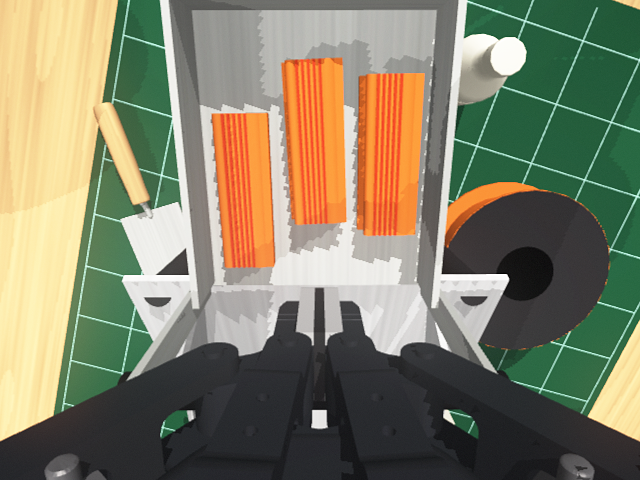

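>>> apply_moves --plan '[-0.004,0,0,0,0,0,-0.008,0,0,0,0,0,-0.012,0,0.001,0,0,0,-0.016,0,0.002,0,0,0,-0.02,0,0.002,0,0,0,-0.024,0,0.003,0,0,0,-0.028,0,0.005,0,0,0,-0.032,0,0.006,0,0,0,-0.036,0,0.008,0,0,0,-0.04,0,0.01,0,0,0,-0.044,0,0.012,0,0,0,-0.048,0,0.014,0,0,0]'

```text
clock: 8.63
eef_pos: [0.504, 0.1622, 0.2756]
tool_rot: [0.597, 0.802, 0.003, -0.001]
ft_force: [-1.7, 8.3, -0.6]
grip_width: 0.0
```

```bash
python3 - <<'E'
from h import *
st()
c=save('scene','s6')
cv2.imwrite('pics/s6c.png',cv2.resize(c['pixels'][120:360,220:460,::-1],(600,600)))
E
```

```text
t 8.6333 q [0.309 0.284 0.177 1.461 0.005 1.589] chute [-68.7   1.1 275.6] yaw_y-16.8 -0.16 tilt [0.002 0.005] F [-1.7  8.3 -0.6]
```

View pics/s6c.png

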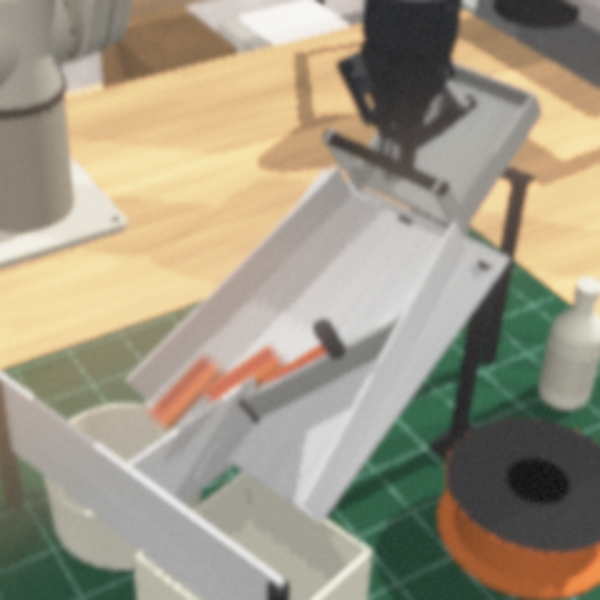

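>>> apply_moves --plan '[0,0,0,0,0,0,0,0,0,0,0,0,0,0,0,0,0,0,0,0,0,0,0,0,0,0,0,0,0,0,0,0,0,0,0,0,0,0,0,0,0,0,0,0,0,0,0,0]'

```text
clock: 9.35
eef_pos: [0.5041, 0.1615, 0.2751]
tool_rot: [0.598, 0.802, 0.002, -0.0]
ft_force: [-1.2, 5.9, -0.9]
grip_width: 0.0002
```

```bash
python3 - <<'E'
from h import *
st()
c=save('scene','s7');t=save('top','t7')
a=np.hstack([cv2.resize(c['pixels'][200:400,210:410,::-1],(400,400)),cv2.resize(t['pixels'][100:260,260:420,::-1],(400,400))])
cv2.imwrite('pics/s7c.png',a)
E
```

```text
t 9.35 q [0.309 0.284 0.176 1.46  0.002 1.59 ] chute [-67.9   1.  275.1] yaw_y-16.8 -0.19 tilt [0.002 0.003] F [-1.2  5.9 -0.9]
```

View pics/s7c.png

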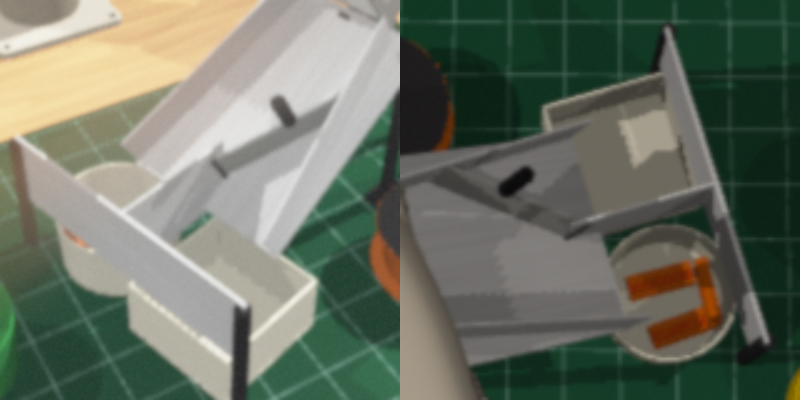

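>>> apply_moves --plan '[0.004,0,0,0,0,0,0.01,0,0,0,0,0,0.012,0,-0.015,0,0,0,0.012,0,-0.04,0,0,0,0.012,0,-0.07,0,0,0,0.012,0,-0.095,0,0,0,0.02,-0.02,-0.11,0,0,0,0.02,-0.05,-0.11,0,0,0,0.02,-0.08,-0.11,0,0,0,0.02,-0.1,-0.11,0,0,0,0.02,-0.11,-0.11,0,0,0,0.02,-0.11,-0.11,0,0,0]'

```text
clock: 10.45
eef_pos: [0.3911, 0.1476, 0.3856]
tool_rot: [0.598, 0.802, 0.001, 0.001]
ft_force: [-0.1, -0.2, -0.8]
grip_width: 0.0003
```

```bash
python3 - <<'E'
from h import *
st()
c=save('scene','s8');t=save('top','t8')
a=np.hstack([cv2.resize(c['pixels'][130:430,190:490,::-1],(400,400)),cv2.resize(t['pixels'][90:330,160:420,::-1],(400,400))])
cv2.imwrite('pics/s8c.png',a)
cv2.imwrite('pics/t8d.png',cv2.resize(t['pixels'][150:250,320:420,::-1],(500,500),interpolation=cv2.INTER_CUBIC))
for n,p in (('t0',t),):
    m=cv2.inRange(cv2.cvtColor(p['pixels'],cv2.COLOR_RGB2HSV),(5,180,100),(16,255,255)); 
    k,l,s,cc=cv2.connectedComponentsWithStats(m)
    for i in range(1,k):
        if s[i,4]>25: print(s[i],cc[i].round(1),'chute z30',chute(onz(t,*cc[i],.03)).round())
E
```

```text
t 10.45 q [ 0.361  0.061  0.187  1.695 -0.     1.643] chute [ -87.3 -111.2  385.6] yaw_y-16.8 -0.24 tilt [0.002 0.   ] F [-0.1 -0.2 -0.8]
[351 203  37  36 450] [372.1 218.8] chute z30 [203. -84.  30.]
```

View pics/s8c.png

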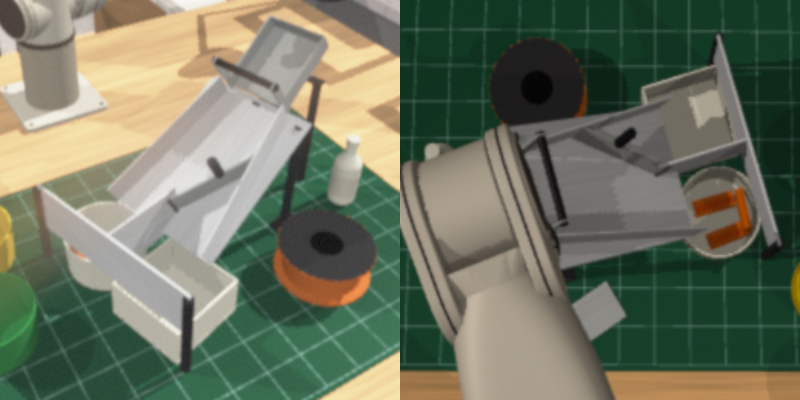

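View pics/t8d.png

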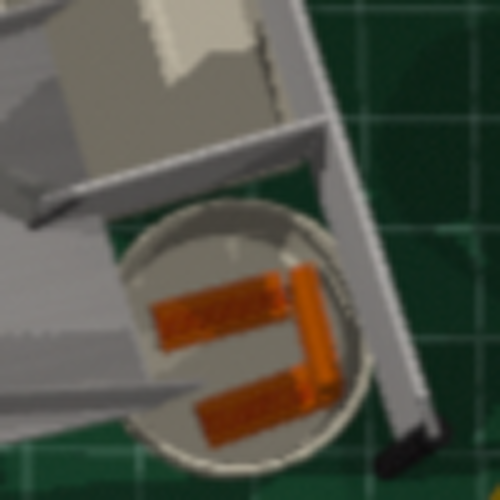

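The final pictures show all three clips inside the white round tub (372,219 in the top view), the flap against the +y wall, the bin and tray empty, and the spool, bottle and scraper where they were. The arm is clear of everything, so I'm handing in.

```bash
python3 -c "
from h import *
print(bot.job_done())"
```

```text
the job is handed in; nothing more can be done
None
```

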